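# Move the dried sample tins to the cooling rack in reverse order

### The arm

A 6-joint arm with a two-finger parallel gripper is mounted at the origin on the work surface. World frame = base frame: x ahead of the robot, y to its left, z up, the work surface at z = 0. Lengths are in m, angles in rad, forces in N, time in s.
With the tool pointing down it reaches from about 0.275 to 0.75 m from the base axis. Payload 10.2 kg.
Tool frame: the origin (TCP) lies on the centre line of the jaws, within the pads' length; the fingertips stand 25 mm ahead of it and the grasp point (between the pads) lies 6 mm ahead of it; y points along the fingers, x is the direction in which the jaws open and shut, and the axes are right-handed (so a half turn about y gives the same grasp; the last joint's range is limited). The gripper opens to 85 mm and grips with 20 to 120 N. Pads are 22 mm wide; open, the fingers measure 114 mm over their backs; the gripper's body (76 mm by 85 mm) begins 54 mm behind the grasp point. The pads swing forward as they close: fully open they stand 13 mm farther back than shut.
Start: joints at [0.999, 0.313, 1.498, -0, 1.331, -0.223], TCP at [0.179, 0.493, 0.256] pointing down, gripper open.
Joint ranges: [-2.94, 2.94], [-0.97, 2.17], [0.19, 2.56], [-1.23, 4.37], [0.02, 3.11], [-2.88, 2.88]. Speed limits (rad/s): [2.39, 2.39, 3.01, 3.14, 3.14, 3.14].

### API

Orientations are given as a rotation vector (axis times angle).
In Python, from workcell import get_state, get_image, camera_info, workorder gives the robot as it stands.
- The arm moves only by the tool carry_out, never from a script. Its argument "motion" is text: rows parted by semicolons, each of 7 numbers parted by spaces: the turn, a rotation vector about the tool's x, y, z in degrees, then the shift along the tool's x, y, z in cm, then the opening in per cent of the stroke, from 0 (shut) to 100 (fully open). In form: rx ry rz tx ty tz hand; .... A call has 1 to 8 rows; each row shifts and turns the pose as measured when the row begins, along the tool's axes as they then stand; what a row does not reach is not made up. A row lasts 1/10 s, in which the tool goes at most 50 mm and 8.59 degrees, less where a joint would pass 70% of its speed; a pose out of reach is approached as far as the arm can. A call is refused whole if a number of a shift passes 5 or a number of a turn 8.59, either way. A call with a gripper value outside its range is refused whole. The fingers move at their own pace and stop on an object; "grip_force" is the grip in N (left out, the last holds). Time passes only in rows, so rows that do not move let the fingers close. It gives the time, the measured TCP pose, the force and the opening at its end, in the units of the state.
- get_state(): the state, without advancing time (a new reading comes with each control period).
- get_image(name): name is "scene" or "top" or "wrist"; returns the picture (480x640x3 uint8, red, green, blue); there is no depth.
- camera_info(name): a dict with "camera_matrix" (3x3 intrinsics, pixels), "R" (3x3) and "t" (3): a world point X has camera coordinates R X + t; the wrist camera has in their place "tool_from_camera" (4x4, takes a point from camera to tool coordinates, whose origin is the TCP and whose axes are the tool frame's). Camera axes: x right, y down, z forward; pixel columns grow to the right and rows downward; lengths in m; the calibration is good to about 2 mm. A picture is of the moment at which its call begins: read the wrist's pose just before it. camera_info takes no time and is no camera call.
- workorder.finish_job(): hands the job in, once; it reports no verdict.
The state is a dict: "time_s": time; "joint_pos": joint angles; "qvel": joint speeds; "joint_torque": joint torques, N m; "position": TCP position; "ee_rot": TCP orientation; "force": force on the tool from outside, world axes, zero at the start; "wrist_torque": the same for the moment, N m; "gripper_width": finger opening in m.
Only numpy, scipy, OpenCV 4.12 (cv2) and the standard library are available. Lean on these libraries where they do the work, as an engineer would, in place of code of your own. Each camera call takes 0.05 s, during which the arm holds its last target. There are 200 camera calls.

### The job

Four drying tins stand in a row on the oven tray, each on its own coloured tile; move them to the grey cooling rack, one to a compartment, in reverse order for weighing. The tin that stood farthest from the tray's green handle goes in the compartment next to the rack's green end block, then the others in turn, so that the tin that stood nearest the handle ends next to the white end block. Keep the tins upright throughout and leave each standing flat on the rack's plate, in the middle of its compartment.

Things in the scene. Friction and masses are not known exactly. Their poses are not given: they have to be found in the camera images.
- tin_red: Loose upright drying tin: round aluminium can with a red lid, 40 mm in diameter and 55 mm high, lid included (lid fixed on, same diameter), 60 to 130 g. Origin: centre of its underside, z up along the tin; its yaw means nothing. It starts on the red tile of the oven tray.
- tile_red: Fixed red tile, 58 x 58 x 6 mm, on the oven tray (80 mm wide steel sheet, 12 mm high side rims); shows where the red tin stood. Origin: centre of its underside, 8 mm above the table; top at 14 mm. Its +x axis runs along the row of four tiles (65 mm apart, colours in random order) and points to the tray end with the green handle, a bar 19 mm high beyond the last tile.
- tin_yellow: Loose upright drying tin: round aluminium can with a yellow lid, 40 mm in diameter and 55 mm high, lid included (lid fixed on, same diameter), 60 to 130 g. Origin: centre of its underside, z up along the tin; its yaw means nothing. It starts on the yellow tile of the oven tray.
- tile_yellow: Fixed yellow tile, 58 x 58 x 6 mm, on the oven tray (80 mm wide steel sheet, 12 mm high side rims); shows where the yellow tin stood. Origin: centre of its underside, 8 mm above the table; top at 14 mm. Its +x axis runs along the row of four tiles (65 mm apart, colours in random order) and points to the tray end with the green handle, a bar 19 mm high beyond the last tile.
- tin_blue: Loose upright drying tin: round aluminium can with a blue lid, 40 mm in diameter and 55 mm high, lid included (lid fixed on, same diameter), 60 to 130 g. Origin: centre of its underside, z up along the tin; its yaw means nothing. It starts on the blue tile of the oven tray.
- tile_blue: Fixed blue tile, 58 x 58 x 6 mm, on the oven tray (80 mm wide steel sheet, 12 mm high side rims); shows where the blue tin stood. Origin: centre of its underside, 8 mm above the table; top at 14 mm. Its +x axis runs along the row of four tiles (65 mm apart, colours in random order) and points to the tray end with the green handle, a bar 19 mm high beyond the last tile.
- tin_black: Loose upright drying tin: round aluminium can with a black lid, 40 mm in diameter and 55 mm high, lid included (lid fixed on, same diameter), 60 to 130 g. Origin: centre of its underside, z up along the tin; its yaw means nothing. It starts on the black tile of the oven tray.
- tile_black: Fixed black tile, 58 x 58 x 6 mm, on the oven tray (80 mm wide steel sheet, 12 mm high side rims); shows where the black tin stood. Origin: centre of its underside, 8 mm above the table; top at 14 mm. Its +x axis runs along the row of four tiles (65 mm apart, colours in random order) and points to the tray end with the green handle, a bar 19 mm high beyond the last tile.
- rack: Fixed cooling rack: grey plate 310 x 70 mm, 10 mm thick. Five cross fins, 4 mm thick, tops 22 mm above the table, bound four compartments in a row, each 61 mm long and open at the long sides. Origin: centre of its underside, on the table; x along the row, y across, z up. Compartment centres: x = -97.5, -32.5, 32.5, 97.5 mm, y = 0; tins stand at z = 10 mm. End blocks: one green, one white.
- end_green: Fixed green end block, 20 x 70 x 20 mm, on the cooling rack at one of its two ends (which one varies): x = +145 or -145 mm in the rack's frame; its top is 30 mm above the table. Origin: centre of its underside. It marks the end that is weighed first. A white block of the same size is at the other end.
Things that resemble listed ones, but are neither listed nor needed, are in the scene too. Leave any brown or turquoise look-alike of the tin_black alone.

How it is judged:
By the outcome, as a careful person would: the job done as asked, in the order asked, and still so for the second after the job is handed in, with the robot touching nothing.
It also fails if it takes over 112 s, if anything falls off the work surface, if the arm or the gripper's body presses on something with over 40 N, if the wrist force passes 120 N, or if a joint passes its speed limit or range.

## Working session

There is one attempt and no reset: what is moved stays moved. The work goes in short steps, Python scripts to look and compute and a tool call to move; the robot and the scene stay as the last step left them, time stands still between calls to the robot, and variables do not carry over. Pictures are saved under pics/ and viewed, about 12 in all and at most 16, crops included, and the job is handed in when it is done.

Besides the shell and the picture viewer there is one more tool, called after ">>>" by a JSON object that holds its "name" and its "arguments". carry_out: Moves the arm, as the interface text tells. Its arguments: {"type":"object","properties":{"motion":{"type":"string"},"grip_force":{"type":"number"}},"required":["motion"]}

```bash
ls; mkdir -p pics; python3 - <<'E'
from workcell import *
import cv2
for n in ["scene","top"]:
    cv2.imwrite(f"pics/{n}0.png",get_image(n)[...,::-1])
    print(n,camera_info(n))
print(camera_info("wrist")); print(get_state())
E
```

```text
pics
scene {'camera_matrix': array([[557.98825655,   0.        , 308.64992566],
       [  0.        , 557.98825655, 240.40496663],
       [  0.        ,   0.        ,   1.        ]]), 'R': array([[-0.71762994,  0.69631454, -0.01238318],
       [ 0.52923824,  0.53370903, -0.65959196],
       [-0.45267445, -0.47989659, -0.75152186]]), 't': array([ 0.41267082, -0.26154172,  1.44829756])}
top {'camera_matrix': array([[440.50343908,   0.        , 321.28839042],
       [  0.        , 440.50343908, 239.7394695 ],
       [  0.        ,   0.        ,   1.        ]]), 'R': array([[-0.00141763, -0.99969904,  0.02449135],
       [-0.98386156, -0.0029878 , -0.17890639],
       [ 0.17892572, -0.02434972, -0.98356122]]), 't': array([-0.02465363,  0.58106922,  0.83744669])}
{'camera_matrix': array([[411.99684967,   0.        , 318.01687548],
       [  0.        , 411.99684967, 237.66528144],
       [  0.        ,   0.        ,   1.        ]]), 'tool_from_camera': array([[ 9.99999632e-01, -8.56168689e-04, -4.56587138e-05,
         5.52707189e-05],
       [-2.31033576e-04, -3.20364130e-01,  9.47294448
[... 184 characters left out ...]
 1.00000000e+00]])}
{'time_s': 0.1, 'joint_pos': array([ 9.98614937e-01,  3.13396537e-01,  1.49835186e+00,  2.82942995e-05,
        1.33097410e+00, -2.23384431e-01]), 'qvel': array([-7.69946853e-05,  2.68511728e-04, -1.59950140e-03,  6.77319721e-04,
        1.90051459e-03, -1.08594700e-04]), 'joint_torque': array([ 4.07067389e-03, -4.12898505e+01, -2.60138565e+01, -1.16202850e-04,
        3.05435853e-03, -1.23592545e-05]), 'position': array([0.17931959, 0.49322319, 0.25579449]), 'ee_rot': array([-1.35467523, -0.94771252,  0.94945928]), 'force': array([ 0.73182327, -0.39056512, -0.21059096]), 'wrist_torque': array([-0.00998285, -0.00177741,  0.02227899]), 'gripper_width': 0.08521006094297845}
```

View pics/top0.png

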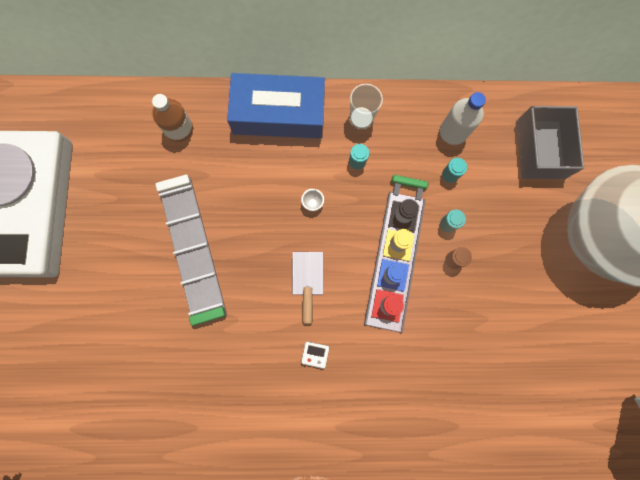

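View pics/scene0.png

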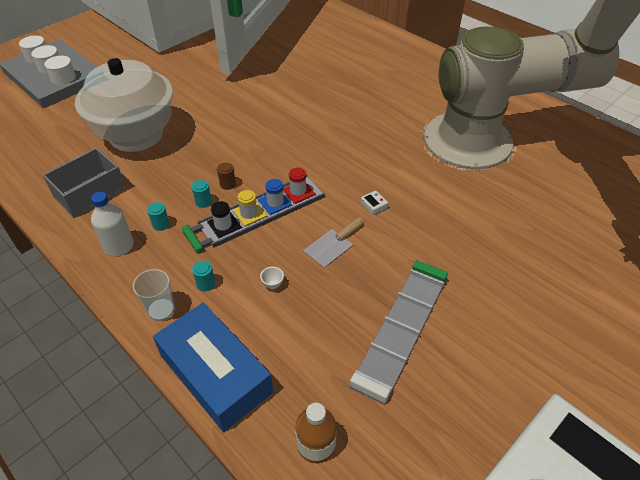

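```bash
cat > h.py <<'E'
from workcell import *
import cv2, numpy as np
from scipy.spatial.transform import Rotation as Ro
def cam(n):
    c=camera_info(n); K=c["camera_matrix"]
    if n=="wrist":
        s=get_state(); T=np.eye(4); T[:3,:3]=Ro.from_rotvec(s["ee_rot"]).as_matrix(); T[:3,3]=s["position"]
        M=T@c["tool_from_camera"]; return K,M[:3,:3].T,-M[:3,:3].T@M[:3,3]
    return K,c["R"],c["t"]
def ray(C,uv,z):
    K,R,t=C; o=-R.T@t; d=R.T@np.linalg.solve(K,[uv[0],uv[1],1.]); return o+d*(z-o[2])/d[2]
def proj(C,X):
    K,R,t=C; p=K@(R@np.asarray(X,float)+t); return p[:2]/p[2]
def hsvmask(img,lo,hi):
    return cv2.inRange(cv2.cvtColor(img,cv2.COLOR_RGB2HSV),np.array(lo),np.array(hi))
def blobs(m,amin=60):
    n,l,s,c=cv2.connectedComponentsWithStats(m)
    return [(s[i,4],tuple(s[i,:4]),c[i]) for i in range(1,n) if s[i,4]>=amin]
E
python3 - <<'E'
from h import *
C=cam("top"); im=get_image("top")
for nm,lo,hi,z in [("green",(45,100,40),(75,255,255),.03),("red",(170,150,60),(180,255,255),.014),("red0",(0,215,60),(4,255,255),.014),("yellow",(24,150,80),(35,255,255),.014),("blue",(108,120,80),(125,255,255),.014)]:
    for a,b,c in blobs(hsvmask(im,lo,hi)): print(nm,a,b,c.round(1),ray(C,c,z)[:2].round(4))
m=hsvmask(im,(0,0,190),(180,45,255)); m[:,:150]=0; m[:,230:]=0; m[:150]=0
for a,b,c in blobs(m): print("white",a,b,c.round(1),ray(C,c,.03)[:2].round(4))
a=cv2.resize(im[165:340,350:480],None,fx=3.4,fy=3.4,interpolation=2); b=cv2.resize(im[165:340,145:240],None,fx=3.4,fy=3.4,interpolation=2)
cv2.imwrite("pics/crop1.png",np.hstack([a,b])[...,::-1])
s=get_state();print(Ro.from_rotvec(s["ee_rot"]).as_matrix().round(3))
E
```

```text
green 256 (np.int32(392), np.int32(175), np.int32(36), np.int32(14)) [409.9 181.3] [ 0.7126 -0.2142]
green 305 (np.int32(190), np.int32(308), np.int32(34), np.int32(17)) [206.5 315.9] [0.4299 0.2047]
blue 3627 (np.int32(228), np.int32(74), np.int32(96), np.int32(51)) [275.8  99.3] [0.9067 0.076 ]
blue 160 (np.int32(470), np.int32(93), np.int32(15), np.int32(14)) [477.2  99.4] [ 0.9118 -0.3783]
blue 505 (np.int32(378), np.int32(260), np.int32(30), np.int32(31)) [394.3 272.8] [ 0.5184 -0.1777]
white 274 (np.int32(156), np.int32(175), np.int32(33), np.int32(16)) [172.1 182.4] [0.707  0.2893]
white 64 (np.int32(159), np.int32(185), np.int32(32), np.int32(10)) [174.8 189.7] [0.691  0.2826]
white 90 (np.int32(166), np.int32(213), np.int32(33), np.int32(11)) [182.5 218. ] [0.6303 0.2633]
white 89 (np.int32(174), np.int32(242), np.int32(32), np.int32(12)) [189.8 247.4] [0.5685 0.2452]
white 95 (np.int32(181), np.int32(272), np.int32(33), np.int32(12)) [197.2 277.5] [0.5067 0.2271]
white 105 (np.int32(189), np.int32(302), np.int32(33), np.int32(13)) [205.5 307.9] [0.4457 0.2075]
[[ 0.342 -0.001 -0.94 ]
 [ 0.94  -0.001  0.342]
 [-0.001 -1.     0.   ]]
```

View pics/crop1.png

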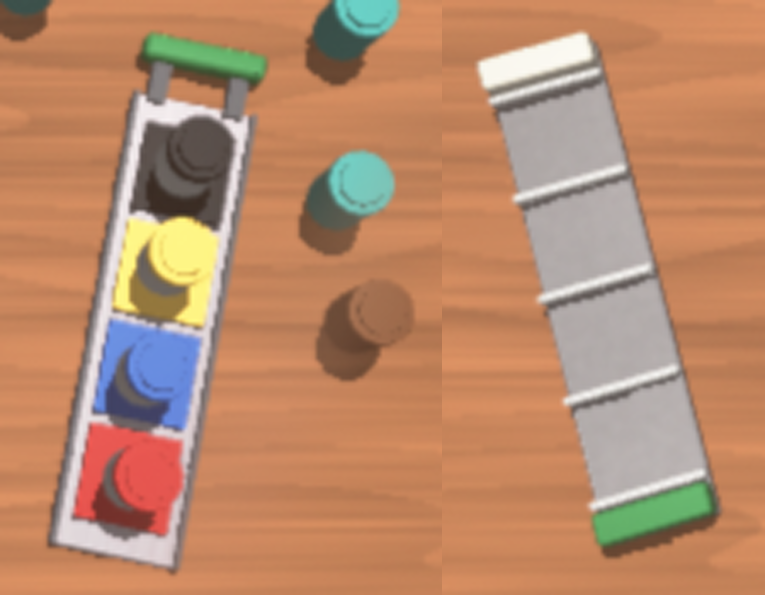

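Crop: lids at crop px black (202,145), yellow (184,248), blue (161,363), red (148,475), each on its own tile. The handle is at the top, beside black. The turquoise ones (360,185), (365,10) and the brown one (382,312) stand off the tray and are look-alikes, so I leave them alone. The rack's green block is at the lower end, nearer the robot. So red goes next to green, then blue, yellow and black next to white.

```bash
python3 - <<'E'
from h import *
C=cam("top")
for n,p in dict(black=(202,145),yellow=(184,248),blue=(161,363),red=(148,475)).items():
    print(n,ray(C,(350+(p[0]-1.2)/3.4,165+(p[1]-1.2)/3.4),.069)[:2].round(4))
t=[ray(C,(350+p[0]/3.4,165+p[1]/3.4),.014)[:2] for p in [(163.5,272),(147.5,376)]]; print("tiles y,b",t)
F=np.array([ray(C,p,.022)[:2] for p in [(174.8,189.7),(182.5,218),(189.8,247.4),(197.2,277.5),(205.5,307.9)]])
s=np.array([2,1,0,-1,-2])*.065
P=np.polyfit(s,F,1); print("rack dir",P[0],np.degrees(np.arctan2(P[0][1],P[0][0])),"centre",P[1])
print("res",(np.outer(s,P[0])+P[1]-F).round(4)); e=[ray(C,p,.03)[:2] for p in [(206.5,315.9),(172.1,182.4)]];print("ends",e,np.mean(e,0))
u=P[0]/np.linalg.norm(P[0])
for n,k in zip(["red","blue","yellow","black"],[-97.5,-32.5,32.5,97.5]): print(n,(P[1]+u*k/1000).round(4))
E
```

```text
black [ 0.6453 -0.2013]
yellow [ 0.583  -0.1883]
blue [ 0.5153 -0.1726]
red [ 0.4512 -0.1631]
tiles y,b [array([ 0.57731748, -0.18759584]), array([ 0.51251764, -0.17560339])]
rack dir [0.95343618 0.2897601 ] 16.904623493296594 centre [0.56971267 0.24733322]
res [[ 0.0002 -0.0002]
 [-0.0004  0.0005]
 [-0.      0.    ]
 [ 0.0003 -0.0005]
 [-0.0001  0.0003]]
ends [array([0.42990296, 0.20481472]), array([0.70696371, 0.28925185])] [0.56843334 0.24703328]
red [0.4764 0.219 ]
blue [0.5386 0.2379]
yellow [0.6008 0.2568]
black [0.663  0.2757]
```

>>> {"name": "carry_out", "arguments": {"motion": "0 -8.5 0 0 0 0 100; 0 0 0 -3.9 0.4 -2.6 100; 0 0 0 -3.9 0.4 -2.6 100; 0 0 0 -3.9 0.4 -2.6 100; 0 0 0 -3.9 0.4 -2.6 100; 0 0 0 -3.9 0.4 -2.6 100; 0 0 0 -3.9 0.4 -2.6 100; 0 0 0 -3.9 0.4 -2.6 100", "grip_force": 40}}

```text
time_s: 0.95
position: [0.3064, 0.1832, 0.2254]
ee_rot: [-1.291, -1.072, 1.074]
force: [1.3, -0.0, 0.1]
gripper_width: 0.0851
```

>>> {"name": "carry_out", "arguments": {"motion": "0 0 0 -3.9 0.4 -2.6 100; 0 0 0 -3.9 0.4 -2.6 100; 0 0 0 -3.9 0.4 -2.6 100; 0 0 0 -3.9 0.4 -2.6 100; 0 0 0 -3.9 0.4 -2.6 100; 0 0 0 -3.9 0.4 -2.6 100; 0 0 0 0 0 0 100"}}

```text
time_s: 1.65
position: [0.4194, -0.0917, 0.2007]
ee_rot: [-1.296, -1.068, 1.068]
force: [0.5, 0.9, 0.2]
gripper_width: 0.0858
```

```bash
cat >> h.py <<'E'
def delta(X,yaw=None):
    s=get_state(); R=Ro.from_rotvec(s["ee_rot"]).as_matrix(); y=np.degrees(np.arctan2(R[1,0],R[0,0]))
    print("t",round(s["time_s"],2),"pos",s["position"].round(4),"yaw",y.round(1),"tilt",R[:,1].round(3),"w",round(s["gripper_width"],4))
    if yaw is not None:
        print("ry",round(y-yaw,1)); r=np.radians(yaw); R=np.array([[np.cos(r),0,-np.sin(r)],[np.sin(r),0,np.cos(r)],[0,-1,0]])
    print("cm",(R.T@(np.array(X)-s["position"])*100).round(2))
E
python3 - <<'E'
from h import *
cv2.imwrite("pics/w1.png",get_image("wrist")[...,::-1])
delta((.4512,-.1631,.2))
C=cam("wrist")
for p in [(.6453,-.2013),(.583,-.1883),(.5153,-.1726),(.4512,-.1631)]: print(proj(C,(*p,.069)).round(0))
E
```

```text
t 1.7 pos [ 0.4185 -0.0896  0.2007] yaw 79.1 tilt [ 0.001 -0.001 -1.   ] w 0.0854
cm [-6.6   0.08 -4.59]
[237. 515.]
[233. 455.]
[231. 380.]
[220. 300.]
```

View pics/w1.png

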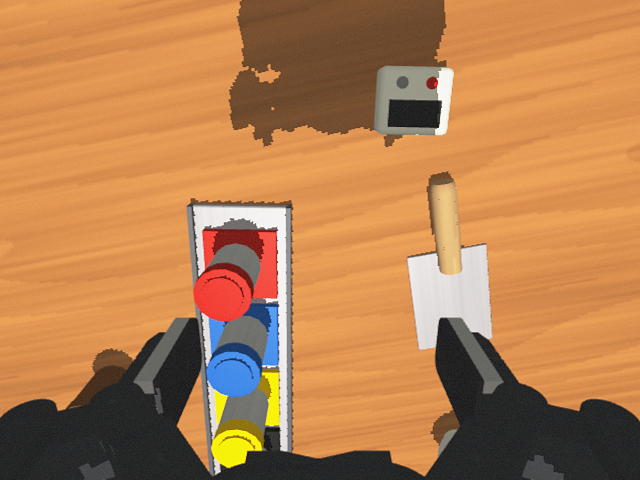

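The wrist view shows the red lid at (223,292), blue at (236,371) and yellow at (238,447). Top-view predictions were about 8 px lower. The tray edges look parallel to the tool.

```bash
python3 - <<'E'
from h import *
C=cam("wrist"); im=cv2.imread("pics/w1.png")[...,::-1].copy()
for n,p in dict(red=(222,293),blue=(235,371),yellow=(238,447)).items(): print(n,ray(C,p,.069)[:2].round(4))
# tile corners red (z .014)
for p in [(203,230),(276,230),(276,298)]: print(ray(C,p,.014)[:2].round(4))
delta((.449,-.163,.12))
E
```

```text
red [ 0.4467 -0.1603]
blue [ 0.5082 -0.1674]
yellow [ 0.5759 -0.1827]
[ 0.416  -0.1797]
[ 0.4267 -0.1244]
[ 0.4836 -0.1373]
t 1.7 pos [ 0.4185 -0.0896  0.2007] yaw 79.1 tilt [ 0.001 -0.001 -1.   ] w 0.0854
cm [-6.63  8.08 -4.36]
```

>>> {"name": "carry_out", "arguments": {"motion": "0 0 0 -2.6 1 -1.8 100; 0 0 0 -2.6 1 -1.8 100; 0 0 0 -1.4 3 -0.8 100; 0 0 0 0 2.5 0 100; 0 0 0 0 0.5 0 100; 0 0 0 0 0 0 100"}}

```text
time_s: 2.3
position: [0.45, -0.1599, 0.1196]
ee_rot: [-1.292, -1.074, 1.071]
force: [0.0, -0.2, 0.4]
gripper_width: 0.0856
```

```bash
python3 - <<'E'
from h import *
delta((.449,-.162,.051))
cv2.imwrite("pics/w2.png",get_image("wrist")[...,::-1])
E
```

```text
t 2.3 pos [ 0.45   -0.1599  0.1196] yaw 79.4 tilt [ 0.002  0.    -1.   ] w 0.0856
cm [-0.23  6.86  0.07]
```

View pics/w2.png

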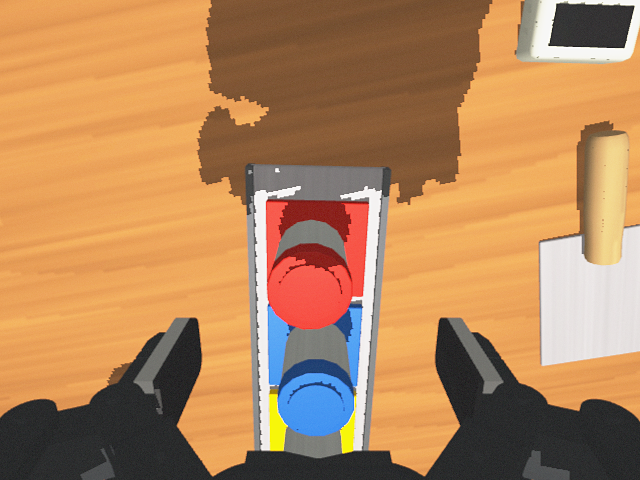

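```bash
python3 - <<'E'
from h import *
C=cam("wrist")
for p in [(310,290),(316,399)]: print(ray(C,p,.069)[:2].round(4))
print(ray(C,(310,328),.069)[:2], ray(C,(316,436),.069)[:2])
for q in [(268,201),(368,201),(364,298)]: print(ray(C,q,.014)[:2])
E
```

```text
[ 0.449  -0.1634]
[ 0.5081 -0.1719]
[ 0.46811755 -0.16714968] [ 0.53085724 -0.17616417]
[ 0.41755518 -0.18203798]
[ 0.42774395 -0.12763981]
[ 0.48641667 -0.13868709]
```

>>> {"name": "carry_out", "arguments": {"motion": "0 0 0 -0.3 2.5 0 100; 0 0 0 0 2.5 0 100; 0 0 0 0 1.6 0 100; 0 0 0 0 0 0 30; 0 0 0 0 0 0 0; 0 0 0 0 0 0 0; 0 0 0 0 0 0 0; 0 0 0 0 0 0 0"}}

```text
time_s: 3.15
position: [0.4544, -0.1623, 0.0627]
ee_rot: [-1.307, -1.085, 1.073]
force: [0.8, -0.1, -0.5]
gripper_width: 0.0393
```

>>> {"name": "carry_out", "arguments": {"motion": "0 0 0 0 0 0 0; 0 0 0 0 0 0 0; 0 0 0 0 -1 0 0; 0 0 0 0 -2 0 0; 0 0 0 0 -3 0 0; 0 0 0 0 -3 0 0; 0 0 0 0 0 0 0"}}

```text
time_s: 3.85
position: [0.4525, -0.1613, 0.1585]
ee_rot: [-1.307, -1.085, 1.073]
force: [1.2, 0.3, -2.1]
gripper_width: 0.0391
```

```bash
python3 - <<'E'
from h import *
delta((.4764,.219,.15),106.9)
cv2.imwrite("pics/w3.png",get_image("wrist")[...,::-1])
E
```

```text
t 3.85 pos [ 0.4525 -0.1613  0.1585] yaw 79.7 tilt [ 0.016 -0.009 -1.   ] w 0.0391
ry -27.2
cm [ 35.7    0.85 -13.34]
```

View pics/w3.png

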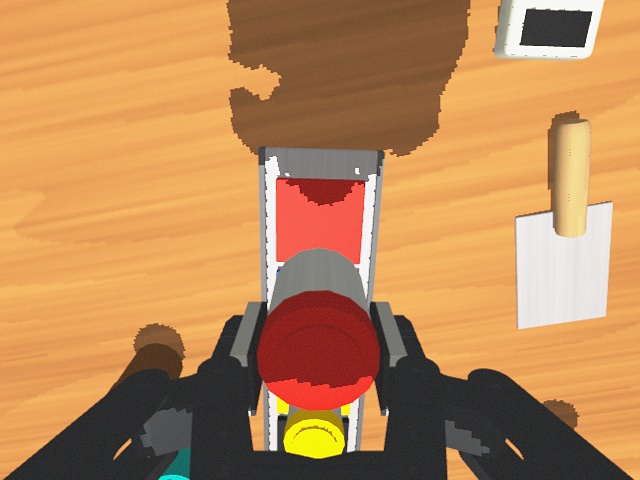

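```bash
cat >> h.py <<'E'
def held(u,v,ylid):
    c=camera_info("wrist"); M=c["tool_from_camera"]; d=M[:3,:3]@np.linalg.solve(c["camera_matrix"],[u,v,1.]); o=M[:3,3]
    p=o+d*(ylid-o[1])/d[1]; print("far rim tool",p.round(4),"centre z",(p[2]+.02).round(4)); return p
def level():
    s=get_state(); R=Ro.from_rotvec(s["ee_rot"]).as_matrix(); w=np.cross(R[:,1],[0,0,-1.]); print("level rx ry rz",np.degrees(R.T@w).round(2))
E
python3 - <<'E'
from h import *
held(319,408,-.0063); level()
E
```

```text
far rim tool [ 0.0003 -0.0063 -0.0143] centre z 0.0057
level rx ry rz [ 0.87  0.   -0.28]
```

>>> {"name": "carry_out", "arguments": {"motion": "0.9 -7 -0.3 2 0 0 0; 0 -7 0 4 0 0 0; 0 -7 0 4 0 -0.5 0; 0 -6.5 0 4 0 -1 0; 0 0 0 4 0 -2 0; 0 0 0 4 0 -2 0; 0 0 0 0 0 0 0"}}

```text
time_s: 4.6
position: [0.4723, 0.0766, 0.1514]
ee_rot: [-1.032, -1.432, 1.44]
force: [-0.3, -0.3, -0.8]
gripper_width: 0.0387
```

```bash
python3 - <<'E'
from h import *
delta((.4819,.2207,.12),106.9);level()
E
```

```text
t 4.6 pos [0.4723 0.0766 0.1514] yaw 108.1 tilt [-0.011  0.002 -1.   ] w 0.0387
ry 1.2
cm [13.51  3.14 -5.1 ]
level rx ry rz [-0.54  0.    0.29]
```

>>> {"name": "carry_out", "arguments": {"motion": "-0.5 1.2 0.3 4 0.3 -1.5 0; 0 0 0 4 0.3 -1.5 0; 0 0 0 4 0.3 -1.5 0; 0 0 0 1.5 0 -0.6 0; 0 0 0 0 0 0 0; 0 0 0 0 0 0 0"}}

```text
time_s: 5.2
position: [0.479, 0.2236, 0.1365]
ee_rot: [-1.05, -1.413, 1.428]
force: [0.0, -1.2, -1.1]
gripper_width: 0.039
```

```bash
python3 - <<'E'
from h import *
delta((.4819,.2207,.059),106.9);level()
im=get_image("wrist").copy();C=cam("wrist")
s=get_state()["position"]
for q in [(.4764,.219),(.5386,.2379)]:
    p=proj(C,(*q,.01)); print(p.round(0)); cv2.circle(im,(int(p[0]),int(p[1])),4,(255,0,255),-1)
cv2.imwrite("pics/w4.png",im[...,::-1])
E
```

```text
t 5.2 pos [0.479  0.2236 0.1365] yaw 106.8 tilt [-0.01  -0.003 -1.   ] w 0.039
ry -0.1
cm [-0.36  7.75 -0.19]
level rx ry rz [-0.58  0.   -0.02]
[313. 233.]
[314. 326.]
```

View pics/w4.png

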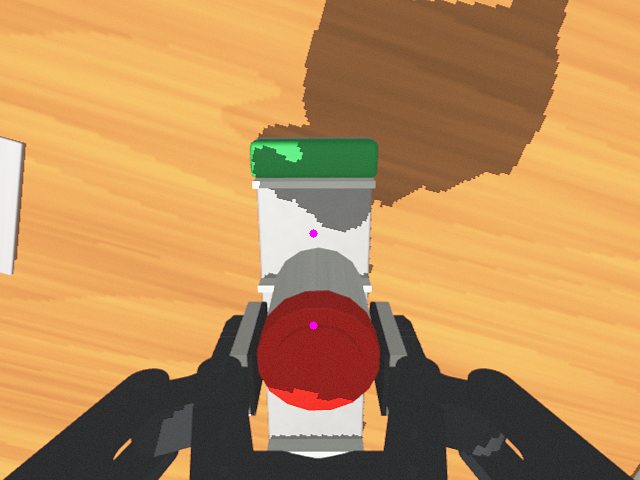

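```bash
python3 - <<'E'
from h import *
C=cam("wrist")
a,b=ray(C,(314.5,184),.022),ray(C,(315.5,288),.022)
print(a,b,(a+b)/2,np.linalg.norm(a-b), ray(C,(315,233),.01))
E
```

```text
[0.44422629 0.21047895 0.022     ] [0.50611523 0.22955558 0.022     ] [0.47517076 0.22001727 0.022     ] 0.064762326699099 [0.47575436 0.22008611 0.01      ]
```

>>> {"name": "carry_out", "arguments": {"motion": "-0.6 0 0 -0.3 2 -0.1 0; 0 0 0 0 2 0 0; 0 0 0 0 2 0 0; 0 0 0 0 1 0 0; 0 0 0 0 0 0 0; 0 0 0 0 0 0 0"}}

```text
time_s: 5.85
position: [0.4823, 0.2137, 0.0654]
ee_rot: [-1.063, -1.417, 1.416]
force: [0.0, -0.2, -0.9]
gripper_width: 0.039
```

```bash
python3 - <<'E'
from h import *
delta((.4812,.2212,.0587));level();print(get_state()["force"])
E
```

```text
t 5.85 pos [0.4823 0.2137 0.0654] yaw 106.3 tilt [ 0.002 -0.001 -1.   ] w 0.039
cm [ 0.75  0.67 -0.1 ]
level rx ry rz [ 0.1   0.   -0.07]
[ 0.04255244 -0.22312484 -0.87623291]
```

>>> {"name": "carry_out", "arguments": {"motion": "0 0 0 0.7 0 -0.1 0; 0 0 0 0 0 0 0; 0 0 0 0 0.4 0 0; 0 0 0 0 0 0 0"}}

```text
time_s: 6.25
position: [0.4824, 0.2215, 0.0635]
ee_rot: [-1.066, -1.42, 1.413]
force: [-0.3, -0.1, -0.8]
gripper_width: 0.039
```

```bash
python3 - <<'E'
from h import *
delta((.4812,.2212,.0587));level();print(get_state()["force"])
E
```

```text
t 6.25 pos [0.4824 0.2215 0.0635] yaw 106.3 tilt [ 0.006  0.    -1.   ] w 0.039
cm [0.01 0.48 0.12]
level rx ry rz [ 0.34  0.   -0.09]
[-0.27751664 -0.14318192 -0.75640086]
```

>>> {"name": "carry_out", "arguments": {"motion": "0.3 0 0 0 0.3 0.1 0; 0 0 0 0 0.2 0 0; 0 0 0 0 0.1 0 0; 0 0 0 0 0 0 0"}}

```text
time_s: 6.65
position: [0.4814, 0.2213, 0.0575]
ee_rot: [-1.062, -1.416, 1.417]
force: [-1.7, -1.2, 3.5]
gripper_width: 0.0389
```

>>> {"name": "carry_out", "arguments": {"motion": "0 0 0 0 0.1 0 0; 0 0 0 0 0 0 0"}}

```text
time_s: 6.85
position: [0.4816, 0.2213, 0.0577]
ee_rot: [-1.063, -1.416, 1.417]
force: [0.1, 0.7, -0.4]
gripper_width: 0.0389
```

>>> {"name": "carry_out", "arguments": {"motion": "0 0 0 0 0 0 100; 0 0 0 0 0 0 100; 0 0 0 0 0 0 100; 0 0 0 0 0 0 100; 0 0 0 0 -2 0 100; 0 0 0 0 -3 0 100; 0 0 0 0 -3 0 100; 0 0 0 0 -1 0 100"}}

```text
time_s: 7.65
position: [0.4806, 0.2211, 0.1482]
ee_rot: [-1.06, -1.412, 1.419]
force: [0.2, 0.5, -0.4]
gripper_width: 0.0859
```

```bash
python3 - <<'E'
from h import *
delta((.511,-.1715,.13),79);level()
cv2.imwrite("pics/w5.png",get_image("wrist")[...,::-1])
E
```

```text
t 7.65 pos [0.4806 0.2211 0.1482] yaw 106.3 tilt [-0.003 -0.002 -1.   ] w 0.0859
ry 27.3
cm [-37.96   1.82 -10.47]
level rx ry rz [-0.22  0.   -0.07]
```

View pics/w5.png

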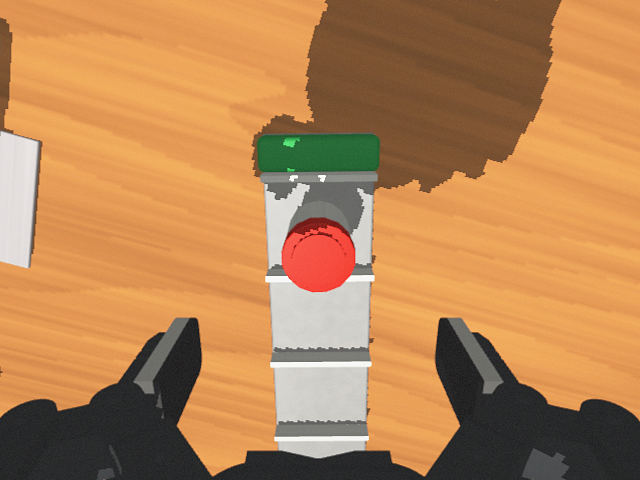

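Red stands upright in the compartment next to green (lid at (318,257)). On to blue.

>>> {"name": "carry_out", "arguments": {"motion": "0 7 0 -2 0 0 100; 0 7 0 -4 0 0 100; 0 7 0 -4 0 0 100; 0 6.3 0 -4 0 -1 100; 0 0 0 -4 0 -1.5 100; 0 0 0 -4 0 -1.5 100; 0 0 0 -4 0 -1.5 100; 0 0 0 -4 0 -1.5 100"}}

```text
time_s: 8.5
position: [0.5236, -0.0938, 0.139]
ee_rot: [-1.29, -1.048, 1.064]
force: [1.1, 0.9, -0.1]
gripper_width: 0.0855
```

```bash
python3 - <<'E'
from h import *
delta((.511,-.1715,.13),79);level()
E
```

```text
t 8.5 pos [ 0.5236 -0.0938  0.139 ] yaw 78.3 tilt [-0.013  0.001 -1.   ] w 0.0855
ry -0.7
cm [-7.87  0.9  -0.25]
level rx ry rz [-0.76  0.   -0.12]
```

>>> {"name": "carry_out", "arguments": {"motion": "-0.7 -0.7 0 -3.5 0 -0.1 100; 0 0 0 -3 0 0 100; 0 0 0 0 0 0 100; 0 0 0 0 0 0 100"}}

```text
time_s: 8.9
position: [0.5095, -0.1646, 0.1332]
ee_rot: [-1.291, -1.057, 1.065]
force: [0.4, 0.8, -0.0]
gripper_width: 0.0853
```

```bash
python3 - <<'E'
from h import *
delta((.511,-.1715,.056),79);level()
im=get_image("wrist"); C=cam("wrist")
m=hsvmask(im,(108,120,60),(125,255,255)); print(blobs(m,500))
cv2.imwrite("pics/w6.png",im[...,::-1])
# far rim of the blue lid: bottom extent of the blue blob near the tin column
ys,xs=np.nonzero(m); k=ys>ys.max()-3; print(ys.max(),xs[k].mean(), ray(C,(xs[k].mean(),ys.max()),.069))
K=cv2.imread("pics/w5.png")
E
```

```text
t 8.9 pos [ 0.5095 -0.1646  0.1332] yaw 78.6 tilt [-0.007  0.001 -1.   ] w 0.0853
ry -0.4
cm [-0.65  7.72 -0.28]
level rx ry rz [-0.41  0.   -0.02]
[(np.int32(1220), (np.int32(256), np.int32(206), np.int32(97), np.int32(44)), array([309.16557377, 217.4557377 ])), (np.int32(531), (np.int32(263), np.int32(244), np.int32(80), np.int32(38)), array([304.38606403, 254.97551789]))]
322 315.6666666666667 [ 0.53176415 -0.17009586  0.069     ]
```

View pics/w6.png

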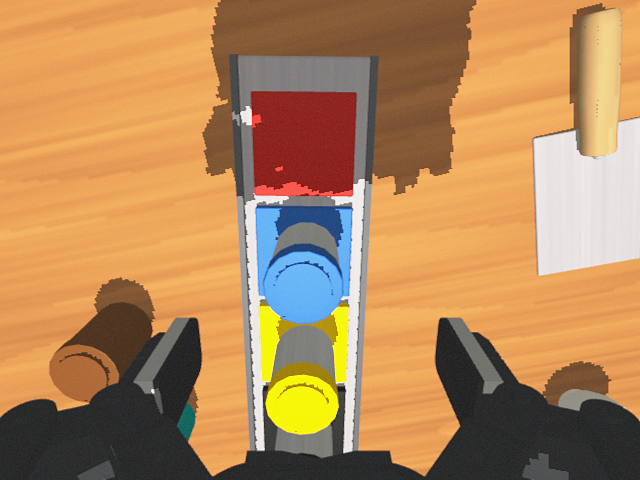

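Blue lid far rim is at (302,323), so its centre is about (.512,-.172). That agrees with the target. Brown, at (88,370), is clear of the fingers.

>>> {"name": "carry_out", "arguments": {"motion": "-0.4 0 0 -0.6 2 -0.2 100; 0 0 0 0 2.5 0 100; 0 0 0 0 2.5 0 100; 0 0 0 0 1 0 100; 0 0 0 0 0 0 100; 0 0 0 0 0 0 100"}}

```text
time_s: 9.55
position: [0.5117, -0.1647, 0.0503]
ee_rot: [-1.293, -1.068, 1.068]
force: [0.4, 0.2, 0.2]
gripper_width: 0.0854
```

```bash
python3 - <<'E'
from h import *
delta((.5115,-.1718,.058),79);level()
C=cam("wrist")
E
```

```text
t 9.55 pos [ 0.5117 -0.1647  0.0503] yaw 79.1 tilt [ 0. -0. -1.] w 0.0854
ry 0.1
cm [-0.7  -0.77 -0.11]
level rx ry rz [0.02 0.   0.  ]
```

>>> {"name": "carry_out", "arguments": {"motion": "0 0 0 -0.7 -0.5 -0.1 100; 0 0 0 0 0 0 100; 0 0 0 0 0 0 0; 0 0 0 0 0 0 0; 0 0 0 0 0 0 0; 0 0 0 0 0 0 0; 0 0 0 0 0 0 0; 0 0 0 0 0 0 0"}}

```text
time_s: 10.35
position: [0.513, -0.173, 0.0595]
ee_rot: [-1.299, -1.072, 1.067]
force: [-1.1, -0.3, 0.3]
gripper_width: 0.0395
```

>>> {"name": "carry_out", "arguments": {"motion": "0 0 0 0 0 0 0; 0 0 0 0 -1 0 0; 0 0 0 0 -2 0 0; 0 0 0 0 -3 0 0; 0 0 0 0 -3 0 0; 0 0 0 0 -1 0 0; 0 0 0 0 0 0 0; 0 0 0 0 0 0 0"}}

```text
time_s: 11.15
position: [0.5114, -0.172, 0.1633]
ee_rot: [-1.296, -1.07, 1.068]
force: [-0.8, -0.1, -0.8]
gripper_width: 0.039
```

```bash
python3 - <<'E'
from h import *
delta((.5386,.2379,.14),106.9);level()
im=get_image("wrist");cv2.imwrite("pics/w7.png",im[...,::-1])
m=hsvmask(im,(105,100,40),(128,255,255)); print(blobs(m,500))
E
```

```text
t 11.15 pos [ 0.5114 -0.172   0.1633] yaw 79.1 tilt [ 0.003 -0.001 -1.   ] w 0.039
ry -27.8
cm [ 38.43   2.33 -14.52]
level rx ry rz [ 0.17  0.   -0.05]
[(np.int32(923), (np.int32(273), np.int32(188), np.int32(87), np.int32(23)), array([322.48104009, 195.92741062])), (np.int32(11966), (np.int32(256), np.int32(302), np.int32(125), np.int32(122)), array([317.91927127, 363.16045462]))]
```

View pics/w7.png

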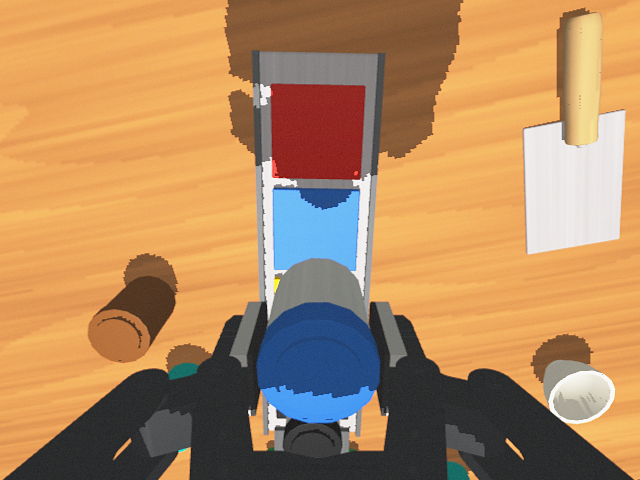

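>>> {"name": "carry_out", "arguments": {"motion": "0 -7 0 2 0 0 0; 0 -7 0 4 0 0 0; 0 -7 0 4 0 -0.5 0; 0 -6.8 0 4 0.4 -1 0; 0 0 0 4 0.4 -1.8 0; 0 0 0 4 0.4 -1.8 0; 0 0 0 4 0.4 -1.8 0; 0 0 0 2 0 -0.5 0"}}

```text
time_s: 12.0
position: [0.5326, 0.1287, 0.1353]
ee_rot: [-1.033, -1.424, 1.436]
force: [0.1, -0.9, -0.8]
gripper_width: 0.0392
```

>>> {"name": "carry_out", "arguments": {"motion": "0 0 0 0 0 0 0; 0 0 0 0 0 0 0"}}

```text
time_s: 12.2
position: [0.5311, 0.1311, 0.1326]
ee_rot: [-1.026, -1.424, 1.441]
force: [-0.1, -0.4, -0.9]
gripper_width: 0.0393
```

```bash
python3 - <<'E'
from h import *
p=held(318,423.5,-.0095); h=p[2]+.02; r=np.radians(106.9); u=np.array([np.cos(r-np.pi/2),np.sin(r-np.pi/2)])
c0=np.array([.4757,.2195]) ; t=c0+u*.065+u*h; print("tcp target",t)   # tool z = -u
delta((*t,.13),106.9);level()
C0=cv2.imread("pics/w5.png")
E
```

```text
far rim tool [-0.0003 -0.0095 -0.0177] centre z 0.0023
tcp target [0.54011673 0.2390713 ]
t 12.2 pos [0.5311 0.1311 0.1326] yaw 108.0 tilt [-0.02   0.002 -1.   ] w 0.0393
ry 1.1
cm [10.07  0.26 -4.  ]
level rx ry rz [-1.03  0.    0.45]
```

>>> {"name": "carry_out", "arguments": {"motion": "-1 1.1 0.4 3.5 0 -1.3 0; 0 0 0 3.5 0 -1.3 0; 0 0 0 3 0 -1.3 0; 0 0 0 0 0 0 0; 0 0 0 0 0 0 0; 0 0 0 0 0 0 0"}}

```text
time_s: 12.8
position: [0.5401, 0.2336, 0.1291]
ee_rot: [-1.058, -1.41, 1.419]
force: [0.9, 0.1, -0.1]
gripper_width: 0.0392
```

```bash
python3 - <<'E'
from h import *
delta((.5401,.2391,.0555),106.9);level()
E
```

```text
t 12.8 pos [0.5401 0.2336 0.1291] yaw 106.3 tilt [-0.006 -0.002 -1.   ] w 0.0392
ry -0.6
cm [ 0.52  7.36 -0.16]
level rx ry rz [-0.33  0.   -0.01]
```

>>> {"name": "carry_out", "arguments": {"motion": "-0.3 -0.5 0 0.5 1.5 -0.1 0; 0 0 0 0 2 0 0; 0 0 0 0 2 0 0; 0 0 0 0 0.8 0 0; 0 0 0 0 0 0 0; 0 0 0 0 0 0 0"}}

```text
time_s: 13.4
position: [0.5416, 0.2315, 0.0654]
ee_rot: [-1.063, -1.415, 1.415]
force: [0.5, -0.4, -0.6]
gripper_width: 0.039
```

```bash
python3 - <<'E'
from h import *
delta((.5401,.2391,.0555),106.9);level()
E
```

```text
t 13.4 pos [0.5416 0.2315 0.0654] yaw 106.3 tilt [ 0.001 -0.001 -1.   ] w 0.039
ry -0.6
cm [ 0.77  0.99 -0.08]
level rx ry rz [ 0.04  0.   -0.06]
```

>>> {"name": "carry_out", "arguments": {"motion": "0 -0.6 0 0.8 0.3 -0.1 0; 0 0 0 0 0 0 0; 0 0 0 0 0.2 0 0; 0 0 0 0 0 0 0"}}

```text
time_s: 13.8
position: [0.5413, 0.2403, 0.0624]
ee_rot: [-1.059, -1.427, 1.421]
force: [0.4, 0.5, -1.1]
gripper_width: 0.0393
```

```bash
python3 - <<'E'
from h import *
delta((.5401,.2391,.0555),106.9);level();print(get_state()["force"])
E
```

```text
t 13.8 pos [0.5413 0.2403 0.0624] yaw 106.9 tilt [ 0.005  0.    -1.   ] w 0.0393
ry 0.0
cm [-0.08  0.69  0.15]
level rx ry rz [ 0.27  0.   -0.08]
[ 0.42310414  0.5340915  -1.05376394]
```

>>> {"name": "carry_out", "arguments": {"motion": "0.3 0 0 -0.1 0.3 0.1 0; 0 0 0 0 0.3 0 0; 0 0 0 0 0.2 0 0; 0 0 0 0 0.1 0 0; 0 0 0 0 0 0 0"}}

```text
time_s: 14.3
position: [0.541, 0.2391, 0.0558]
ee_rot: [-1.056, -1.423, 1.424]
force: [0.1, 1.1, -0.3]
gripper_width: 0.0389
```

```bash
python3 - <<'E'
from h import *
delta((.5401,.2391,.0555),106.9);level();print(get_state()["force"])
E
```

```text
t 14.3 pos [0.541  0.2391 0.0558] yaw 106.9 tilt [ 0.001 -0.001 -1.   ] w 0.0389
ry 0.0
cm [0.03 0.03 0.08]
level rx ry rz [ 0.02  0.   -0.09]
[ 0.09978957  1.14970723 -0.34710105]
```

>>> {"name": "carry_out", "arguments": {"motion": "0 0 0 0 0.15 0 0; 0 0 0 0 0 0 0"}}

```text
time_s: 14.5
position: [0.5413, 0.2392, 0.0557]
ee_rot: [-1.057, -1.424, 1.424]
force: [0.1, 0.3, 0.4]
gripper_width: 0.0388
```

>>> {"name": "carry_out", "arguments": {"motion": "0 0 0 0 0 0 100; 0 0 0 0 0 0 100; 0 0 0 0 0 0 100; 0 0 0 0 0 0 100; 0 0 0 0 -2 0 100; 0 0 0 0 -3 0 100; 0 0 0 0 -3 0 100; 0 0 0 0 0 0 100"}}

```text
time_s: 15.3
position: [0.5407, 0.2389, 0.1361]
ee_rot: [-1.055, -1.421, 1.426]
force: [0.4, -0.8, -0.2]
gripper_width: 0.0854
```

```bash
python3 - <<'E'
from h import *
delta((.579,-.186,.14),79);level()
im=get_image("wrist");cv2.imwrite("pics/w8.png",im[...,::-1]); C=cam("wrist")
for nm,(lo,hi) in dict(blue=((105,120,60),(128,255,255))).items():
    for a,b,c in blobs(hsvmask(im,lo,hi),500):
        r=ray(C,(b[0]+b[2]/2,b[1]+b[3]),.065)[:2]; u=np.array([.957,.291]); print(nm,a,b,"centre",r-.02*u)
E
```

```text
t 15.3 pos [0.5407 0.2389 0.1361] yaw 106.9 tilt [-0.002 -0.002 -1.   ] w 0.0854
ry 27.9
cm [-40.98  -0.39 -11.87]
level rx ry rz [-0.13  0.   -0.08]
blue 3972 (np.int32(280), np.int32(230), np.int32(78), np.int32(78)) centre [0.53753117 0.2381911 ]
```

View pics/w8.png

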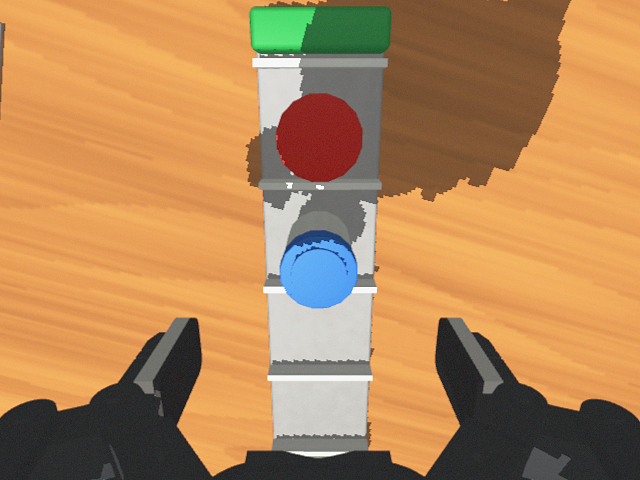

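Blue is centred to within about 1 mm of its compartment, and red is upright. Next is yellow.

>>> {"name": "carry_out", "arguments": {"motion": "0 7 0 -2 0 0 100; 0 7 0 -4 0 0 100; 0 7 0 -4 0 0 100; 0 7 0 -4 0 -1 100; 0 0 0 -4 0 -1.5 100; 0 0 0 -4 0 -1.5 100; 0 0 0 -4 0 -1.5 100; 0 0 0 -4 0 -1.5 100"}}

```text
time_s: 16.15
position: [0.583, -0.0755, 0.1243]
ee_rot: [-1.288, -1.042, 1.067]
force: [0.5, -0.0, -0.4]
gripper_width: 0.0852
```

>>> {"name": "carry_out", "arguments": {"motion": "0 0 0 -4 0 -0.6 100; 0 0 0 0 0 0 100; 0 0 0 0 0 0 100"}}

```text
time_s: 16.45
position: [0.5792, -0.1223, 0.12]
ee_rot: [-1.286, -1.034, 1.063]
force: [-0.2, -0.2, -0.0]
gripper_width: 0.0856
```

```bash
python3 - <<'E'
from h import *
delta((.579,-.186,.13),79);level()
E
```

```text
t 16.45 pos [ 0.5792 -0.1223  0.12  ] yaw 77.8 tilt [-0.024  0.001 -1.   ] w 0.0856
ry -1.2
cm [-6.25 -1.   -1.2 ]
level rx ry rz [-1.36  0.   -0.22]
```

>>> {"name": "carry_out", "arguments": {"motion": "-1.3 -1.2 -0.2 -3.2 -0.5 -0.6 100; 0 0 0 -3 -0.5 -0.4 100; 0 0 0 0 0 0 100; 0 0 0 0 0 0 100; 0 0 0 0 0 0 100"}}

```text
time_s: 16.95
position: [0.5761, -0.1803, 0.1265]
ee_rot: [-1.284, -1.069, 1.073]
force: [0.6, -0.1, 0.3]
gripper_width: 0.0855
```

```bash
cat >> h.py <<'E'
def lid(im,lo,hi,z,u,amin=400):
    C=cam("wrist")
    for a,b,c in blobs(hsvmask(im,lo,hi),amin):
        r=ray(C,(b[0]+b[2]/2,b[1]+b[3]),z)[:2]; print(a,[int(q) for q in b],"centre",(r-.02*np.array(u)).round(4))
E
python3 - <<'E'
from h import *
delta((.579,-.186,.058),79);level()
im=get_image("wrist");cv2.imwrite("pics/w9.png",im[...,::-1])
lid(im,(20,120,60),(35,255,255),.069,(.982,-.191))
E
```

```text
t 16.95 pos [ 0.5761 -0.1803  0.1265] yaw 79.4 tilt [-0.006  0.004 -1.   ] w 0.0855
ry 0.4
cm [-0.5   6.85 -0.39]
level rx ry rz [-0.38  0.    0.16]
10041 [256, 202, 100, 132] centre [ 0.5806 -0.1865]
```

View pics/w9.png

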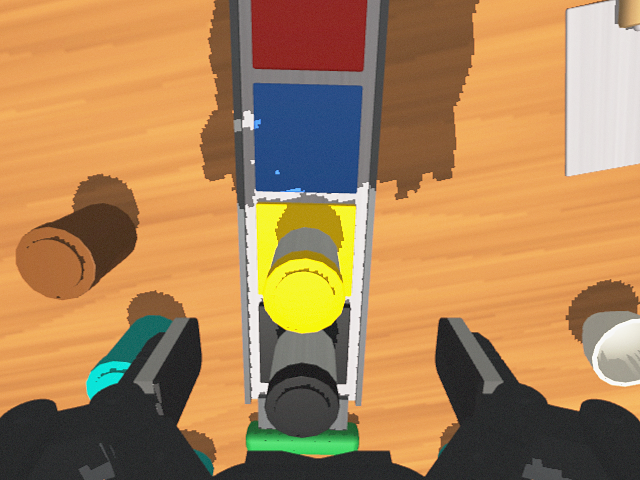

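```bash
python3 - <<'E'
from h import *
C=cam("wrist"); delta((.5806,-.187,.058),79)
s=get_state();R=Ro.from_rotvec(s["ee_rot"]).as_matrix()
for n,p,z in [("turq",(112,380),.055),("brown",(56,268),.055),("black rim",(303,436),.069)]:
    r=ray(C,p,z); print(n,r.round(4),"tool",(R.T@(r-s["position"])).round(4))
E
```

```text
t 17.0 pos [ 0.5761 -0.1801  0.1265] yaw 79.4 tilt [-0.006  0.004 -1.   ] w 0.085
ry 0.4
cm [-0.6   6.85 -0.57]
turq [ 0.6169 -0.3014  0.055 ] tool [-0.112   0.0707 -0.0629]
brown [ 0.5492 -0.3063  0.055 ] tool [-0.1292  0.0711  0.0029]
black rim [ 0.6606 -0.2039  0.069 ] tool [-0.0081  0.0568 -0.0878]
```

>>> {"name": "carry_out", "arguments": {"motion": "-0.3 0 0.1 -0.6 0 -0.5 100; 0 0 0 0 0 0 100; 0 0 0 0 2 0 100; 0 0 0 0 2 0 100; 0 0 0 0 1.5 0 100; 0 0 0 0 0 0 100; 0 0 0 0 0 0 100"}}

```text
time_s: 17.7
position: [0.5815, -0.1844, 0.0703]
ee_rot: [-1.289, -1.076, 1.074]
force: [0.2, -0.4, -0.1]
gripper_width: 0.0853
```

```bash
python3 - <<'E'
from h import *
delta((.5806,-.187,.058),79);level()
E
```

```text
t 17.7 pos [ 0.5815 -0.1844  0.0703] yaw 79.7 tilt [ 0.001  0.001 -1.   ] w 0.0853
ry 0.7
cm [-0.27  1.23  0.04]
level rx ry rz [0.02 0.   0.05]
```

>>> {"name": "carry_out", "arguments": {"motion": "0 0.5 0 -0.3 1.2 0 100; 0 0 0 0 0 0 100; 0 0 0 0 0 0 0; 0 0 0 0 0 0 0; 0 0 0 0 0 0 0; 0 0 0 0 0 0 0; 0 0 0 0 0 0 0; 0 0 0 0 0 0 0"}}

```text
time_s: 18.5
position: [0.5821, -0.188, 0.0601]
ee_rot: [-1.297, -1.071, 1.067]
force: [-0.1, -0.1, -0.6]
gripper_width: 0.0391
```

>>> {"name": "carry_out", "arguments": {"motion": "0 0 0 0 0 0 0; 0 0 0 0 -1 0 0; 0 0 0 0 -2 0 0; 0 0 0 0 -3 0 0; 0 0 0 0 -3 0 0; 0 0 0 0 -1 0 0; 0 0 0 0 0 0 0; 0 0 0 0 0 0 0"}}

```text
time_s: 19.3
position: [0.581, -0.1875, 0.1645]
ee_rot: [-1.295, -1.07, 1.067]
force: [0.5, -0.7, -1.9]
gripper_width: 0.0391
```

```bash
python3 - <<'E'
from h import *
im=get_image("wrist");cv2.imwrite("pics/w10.png",im[...,::-1])
for a,b,c in blobs(hsvmask(im,(20,120,40),(35,255,255)),800): print(a,[int(q) for q in b])
delta((.6,.257,.14),106.9);level()
E
```

```text
6849 [274, 178, 87, 84]
12000 [256, 299, 124, 122]
t 19.35 pos [ 0.5809 -0.1875  0.1642] yaw 79.1 tilt [ 0.002  0.    -1.   ] w 0.0393
ry -27.8
cm [ 41.97   2.42 -14.75]
level rx ry rz [0.12 0.   0.02]
```

>>> {"name": "carry_out", "arguments": {"motion": "0 -7 0 2 0 0 0; 0 -7 0 4 0 0 0; 0 -7 0 4 0 -0.5 0; 0 -6.5 0 4 0 -1 0; 0 0 0 4 0.2 -1.8 0; 0 0 0 4 0.2 -1.8 0; 0 0 0 4 0.2 -1.8 0; 0 0 0 4 0.2 -1.5 0"}}

```text
time_s: 20.15
position: [0.607, 0.1333, 0.1442]
ee_rot: [-1.036, -1.418, 1.43]
force: [0.4, -0.1, -0.4]
gripper_width: 0.0389
```

>>> {"name": "carry_out", "arguments": {"motion": "0 0 0 3 0 -0.5 0; 0 0 0 0 0 0 0; 0 0 0 0 0 0 0"}}

```text
time_s: 20.45
position: [0.6002, 0.1699, 0.1391]
ee_rot: [-1.026, -1.417, 1.437]
force: [0.4, -0.3, -1.1]
gripper_width: 0.0392
```

```bash
python3 - <<'E'
from h import *
p=held(318,421,-.0089); h=p[2]+.02; u=np.array([.957,.291])
t=np.array([.4757,.2195])+u*.13+u*h; print("tcp target",t)
delta((*t,.13),106.9);level()
E
```

```text
far rim tool [-0.0003 -0.0089 -0.0172] centre z 0.0028
tcp target [0.60276124 0.25813618]
t 20.45 pos [0.6002 0.1699 0.1391] yaw 107.6 tilt [-0.023  0.003 -1.   ] w 0.0392
ry 0.7
cm [ 8.37  0.91 -2.81]
level rx ry rz [-1.23  0.    0.57]
```

>>> {"name": "carry_out", "arguments": {"motion": "-1.2 0.7 0.5 4 0 -1.4 0; 0 0 0 4 0 -1.4 0; 0 0 0 0 0 0 0; 0 0 0 0 0 0 0; 0 0 0 0 0 0 0; 0 0 0 0 0 0 0"}}

```text
time_s: 21.05
position: [0.6043, 0.2494, 0.1351]
ee_rot: [-1.056, -1.411, 1.42]
force: [0.3, 0.1, -1.2]
gripper_width: 0.0395
```

```bash
python3 - <<'E'
from h import *
delta((.6028,.2581,.0561),106.9);level()
E
```

```text
t 21.05 pos [0.6043 0.2494 0.1351] yaw 106.4 tilt [-0.006 -0.002 -1.   ] w 0.0395
ry -0.5
cm [ 0.87  7.9  -0.11]
level rx ry rz [-0.37  0.    0.01]
```

>>> {"name": "carry_out", "arguments": {"motion": "-0.3 -0.5 0 0.9 0 0 0; 0 0 0 0 0 0 0; 0 0 0 0 2 0 0; 0 0 0 0 2 0 0; 0 0 0 0 2 0 0; 0 0 0 0 0.8 0 0; 0 0 0 0 0 0 0; 0 0 0 0 0 0 0"}}

```text
time_s: 21.85
position: [0.603, 0.2564, 0.0673]
ee_rot: [-1.059, -1.424, 1.42]
force: [0.4, -0.2, -0.3]
gripper_width: 0.039
```

```bash
python3 - <<'E'
from h import *
delta((.6028,.2581,.0561),106.9);level();print(get_state()["force"])
E
```

```text
t 21.85 pos [0.603  0.2564 0.0673] yaw 106.8 tilt [ 0.003  0.001 -1.   ] w 0.039
ry -0.1
cm [ 0.17  1.12 -0.03]
level rx ry rz [ 0.18  0.   -0.02]
[ 0.42077329 -0.24347321 -0.34554246]
```

>>> {"name": "carry_out", "arguments": {"motion": "0.2 0 0 0.2 0.4 0 0; 0 0 0 0 0.3 0 0; 0 0 0 0 0.3 0 0; 0 0 0 0 0.2 0 0; 0 0 0 0 0 0 0; 0 0 0 0 0 0 0"}}

```text
time_s: 22.45
position: [0.6036, 0.2588, 0.0571]
ee_rot: [-1.059, -1.424, 1.42]
force: [0.3, -0.0, -0.6]
gripper_width: 0.0392
```

```bash
python3 - <<'E'
from h import *
delta((.6028,.2581,.0561),106.9);level();print(get_state()["force"])
E
```

```text
t 22.45 pos [0.6036 0.2588 0.0571] yaw 106.8 tilt [ 0.004  0.    -1.   ] w 0.0392
ry -0.1
cm [-0.05  0.1   0.09]
level rx ry rz [ 0.21  0.   -0.04]
[ 0.28050845 -0.01819228 -0.57269295]
```

>>> {"name": "carry_out", "arguments": {"motion": "0.2 0 0 0 0.2 0 0; 0 0 0 0 0.1 0 0; 0 0 0 0 0 0 0"}}

```text
time_s: 22.75
position: [0.6041, 0.2589, 0.0563]
ee_rot: [-1.058, -1.422, 1.421]
force: [0.3, -0.1, -0.7]
gripper_width: 0.0392
```

>>> {"name": "carry_out", "arguments": {"motion": "0 0 0 0 0 0 100; 0 0 0 0 0 0 100; 0 0 0 0 0 0 100; 0 0 0 0 0 0 100; 0 0 0 0 -2 0 100; 0 0 0 0 -3 0 100; 0 0 0 0 -3 0 100; 0 0 0 0 0 0 100"}}

```text
time_s: 23.55
position: [0.6038, 0.2588, 0.1377]
ee_rot: [-1.057, -1.421, 1.422]
force: [0.7, -0.0, -0.2]
gripper_width: 0.0856
```

```bash
python3 - <<'E'
from h import *
im=get_image("wrist");cv2.imwrite("pics/w11.png",im[...,::-1])
lid(im,(20,120,40),(35,255,255),.065,(.957,.291)); print("want",np.array([.4757,.2195])+.13*np.array([.957,.291]))
delta((.641,-.200,.14),79);level()
E
```

```text
4776 [279, 227, 79, 78] centre [0.5999 0.2576]
want [0.60011 0.25733]
t 23.6 pos [0.6029 0.2586 0.1353] yaw 106.8 tilt [-0.004 -0.002 -1.   ] w 0.0852
ry 27.8
cm [-44.29  -0.47 -12.49]
level rx ry rz [-0.24  0.   -0.03]
```

Yellow is centred to within about 0.5 mm. Now black.

>>> {"name": "carry_out", "arguments": {"motion": "0 7 0 -2 0 0 100; 0 7 0 -4 0 0 100; 0 7 0 -4 0 0 100; 0 7 0 -4 0 -1 100; 0 0 0 -4 0 -1.5 100; 0 0 0 -4 0 -1.5 100; 0 0 0 -4 0 -1.5 100; 0 0 0 -4 -0.2 -1.5 100"}}

```text
time_s: 24.4
position: [0.6452, -0.0551, 0.1264]
ee_rot: [-1.288, -1.04, 1.065]
force: [1.0, 0.8, 0.1]
gripper_width: 0.0853
```

>>> {"name": "carry_out", "arguments": {"motion": "0 0 0 -4 -0.2 -1 100; 0 0 0 -4 -0.2 -1 100; 0 0 0 0 0 0 100; 0 0 0 0 0 0 100"}}

```text
time_s: 24.8
position: [0.6461, -0.1461, 0.1243]
ee_rot: [-1.284, -1.031, 1.062]
force: [-0.4, 1.0, -0.2]
gripper_width: 0.0852
```

```bash
python3 - <<'E'
from h import *
delta((.641,-.200,.13),79);level()
E
```

```text
t 24.8 pos [ 0.6461 -0.1461  0.1243] yaw 77.7 tilt [-0.026  0.003 -1.   ] w 0.0852
ry -1.3
cm [-5.38 -0.57 -0.53]
level rx ry rz [-1.51  0.   -0.18]
```

>>> {"name": "carry_out", "arguments": {"motion": "-1.5 -1.3 -0.2 -2.7 0 -0.3 100; 0 0 0 -2.7 -0.5 -0.2 100; 0 0 0 0 0 0 100; 0 0 0 0 0 0 100; 0 0 0 0 0 0 100"}}

```text
time_s: 25.3
position: [0.6395, -0.1946, 0.1252]
ee_rot: [-1.284, -1.07, 1.071]
force: [0.3, -0.4, 0.2]
gripper_width: 0.0855
```

```bash
python3 - <<'E'
from h import *
im=get_image("wrist");cv2.imwrite("pics/w12.png",im[...,::-1])
delta((.641,-.200,.058),79);level(); C=cam("wrist"); print(proj(C,(.641+.0196,-.2-.0038,.069)))
E
```

```text
t 25.35 pos [ 0.6395 -0.1944  0.1251] yaw 79.4 tilt [-0.005  0.005 -1.   ] w 0.0856
ry 0.4
cm [-0.52  6.71 -0.25]
level rx ry rz [-0.35  0.    0.22]
[306.48991263 329.69085496]
```

View pics/w12.png

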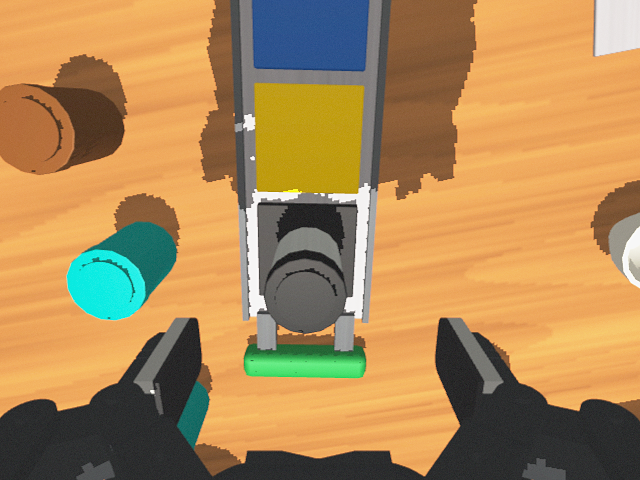

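The black lid's far rim is at (305,333), so its centre is about (.6425,-.2005). The turquoise tins at (120,275) and (195,410) are clear of the finger paths.

>>> {"name": "carry_out", "arguments": {"motion": "-0.3 0 0.2 -0.6 0 -0.4 100; 0 0 0 0 0 0 100; 0 0 0 0 2 0 100; 0 0 0 0 2 0 100; 0 0 0 0 1.8 0 100; 0 0 0 0 0 0 100; 0 0 0 0 0 0 100"}}

```text
time_s: 26.05
position: [0.6441, -0.1988, 0.0663]
ee_rot: [-1.291, -1.076, 1.074]
force: [0.0, 0.1, -0.7]
gripper_width: 0.0852
```

```bash
python3 - <<'E'
from h import *
delta((.6425,-.2007,.059),79);level()
E
```

```text
t 26.05 pos [ 0.6441 -0.1988  0.0663] yaw 79.6 tilt [ 0.002 -0.001 -1.   ] w 0.0852
ry 0.6
cm [-0.22  0.73  0.12]
level rx ry rz [ 0.1   0.   -0.02]
```

>>> {"name": "carry_out", "arguments": {"motion": "0 0.5 0 -0.2 0.8 0.1 100; 0 0 0 0 0 0 100; 0 0 0 0 0 0 0; 0 0 0 0 0 0 0; 0 0 0 0 0 0 0; 0 0 0 0 0 0 0; 0 0 0 0 0 0 0; 0 0 0 0 0 0 0"}}

```text
time_s: 26.85
position: [0.6439, -0.2012, 0.0611]
ee_rot: [-1.3, -1.071, 1.066]
force: [1.0, -0.6, -1.0]
gripper_width: 0.0391
```

>>> {"name": "carry_out", "arguments": {"motion": "0 0 0 0 0 0 0; 0 0 0 0 -1 0 0; 0 0 0 0 -2 0 0; 0 0 0 0 -3 0 0; 0 0 0 0 -3 0 0; 0 0 0 0 -1 0 0; 0 0 0 0 0 0 0; 0 0 0 0 0 0 0"}}

```text
time_s: 27.65
position: [0.6426, -0.2005, 0.1652]
ee_rot: [-1.297, -1.07, 1.067]
force: [-0.5, -0.7, -1.5]
gripper_width: 0.0387
```

```bash
python3 - <<'E'
from h import *
im=get_image("wrist");cv2.imwrite("pics/w13.png",im[...,::-1])
delta((.663,.276,.14),106.9);level()
g=im[380:450,300:336].mean((1,2)).round(0); print(list(enumerate(g,380))[::3])
E
```

```text
t 27.7 pos [ 0.6425 -0.2005  0.1648] yaw 79.1 tilt [ 0.003 -0.001 -1.   ] w 0.0392
ry -27.8
cm [ 44.99   2.48 -15.81]
level rx ry rz [ 0.19  0.   -0.04]
[(380, np.float64(40.0)), (383, np.float64(38.0)), (386, np.float64(41.0)), (389, np.float64(60.0)), (392, np.float64(79.0)), (395, np.float64(77.0)), (398, np.float64(78.0)), (401, np.float64(76.0)), (404, np.float64(76.0)), (407, np.float64(75.0)), (410, np.float64(74.0)), (413, np.float64(72.0)), (416, np.float64(64.0)), (419, np.float64(116.0)), (422, np.float64(183.0)), (425, np.float64(181.0)), (428, np.float64(178.0)), (431, np.float64(175.0)), (434, np.float64(178.0)), (437, np.float64(180.0)), (440, np.float64(179.0)), (443, np.float64(178.0)), (446, np.float64(178.0)), (449, np.float64(179.0))]
```

View pics/w13.png

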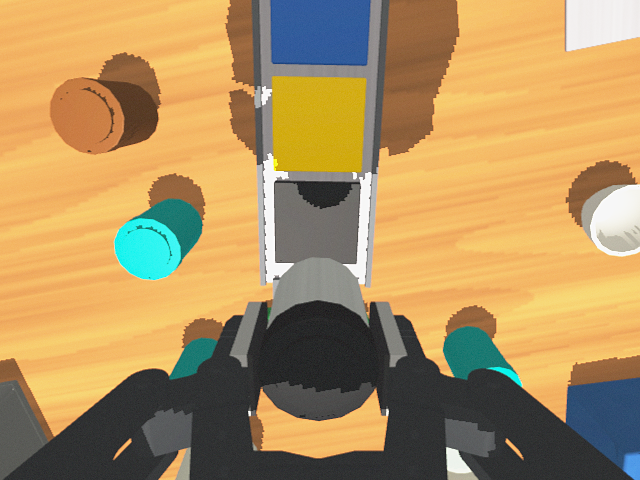

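>>> {"name": "carry_out", "arguments": {"motion": "0 -7 0 2 0 0 0; 0 -7 0 4 0 0 0; 0 -7 0 4 0 -0.5 0; 0 -6.5 0 4 0 -1 0; 0 0 0 4 0 -1.8 0; 0 0 0 4 0 -1.8 0; 0 0 0 4 0 -1.8 0; 0 0 0 4 0 -1.5 0"}}

```text
time_s: 28.5
position: [0.6687, 0.1195, 0.1511]
ee_rot: [-1.037, -1.416, 1.43]
force: [0.7, -0.8, -0.8]
gripper_width: 0.0387
```

>>> {"name": "carry_out", "arguments": {"motion": "0 0 0 4 0 -1 0; 0 0 0 2 0 -0.5 0; 0 0 0 0 0 0 0; 0 0 0 0 0 0 0"}}

```text
time_s: 28.9
position: [0.6621, 0.1896, 0.1441]
ee_rot: [-1.025, -1.414, 1.439]
force: [0.7, -0.4, -0.3]
gripper_width: 0.039
```

```bash
python3 - <<'E'
from h import *
p=held(318.5,420,-.0079); h=p[2]+.02; u=np.array([.957,.291])
t=np.array([.4757,.2195])+u*.195+u*h; print("tcp target",t)
delta((*t,.13),106.9);level()
E
```

```text
far rim tool [-0.0001 -0.0079 -0.0177] centre z 0.0023
tcp target [0.66446901 0.27689998]
t 28.9 pos [0.6621 0.1896 0.1441] yaw 107.6 tilt [-0.026  0.002 -1.   ] w 0.039
ry 0.7
cm [ 8.29  1.41 -2.76]
level rx ry rz [-1.42  0.    0.54]
```

>>> {"name": "carry_out", "arguments": {"motion": "-1.4 0.7 0.5 4 0 -1.4 0; 0 0 0 4 0 -1.4 0; 0 0 0 0 0 0 0; 0 0 0 0 0 0 0; 0 0 0 0 0 0 0; 0 0 0 0 0 0 0"}}

```text
time_s: 29.5
position: [0.6669, 0.2674, 0.1402]
ee_rot: [-1.058, -1.41, 1.419]
force: [0.2, -0.5, -0.1]
gripper_width: 0.039
```

```bash
python3 - <<'E'
from h import *
delta((.6645,.2769,.0571),106.9);level()
E
```

```text
t 29.5 pos [0.6669 0.2674 0.1402] yaw 106.3 tilt [-0.005 -0.002 -1.   ] w 0.039
ry -0.6
cm [ 0.98  8.31 -0.05]
level rx ry rz [-0.33  0.   -0.05]
```

>>> {"name": "carry_out", "arguments": {"motion": "-0.3 -0.6 0 1.1 0 0 0; 0 0 0 0 0 0 0; 0 0 0 0 2 0 0; 0 0 0 0 2 0 0; 0 0 0 0 2 0 0; 0 0 0 0 1 0 0; 0 0 0 0 0 0 0; 0 0 0 0 0 0 0"}}

```text
time_s: 30.3
position: [0.665, 0.2764, 0.0706]
ee_rot: [-1.06, -1.424, 1.42]
force: [1.2, -0.2, -0.3]
gripper_width: 0.0391
```

```bash
python3 - <<'E'
from h import *
delta((.6645,.2769,.0571),106.9);level();print(get_state()["force"])
E
```

```text
t 30.3 pos [0.665  0.2764 0.0706] yaw 106.8 tilt [ 0.004 -0.    -1.   ] w 0.0391
ry -0.1
cm [0.07 1.35 0.04]
level rx ry rz [ 0.22  0.   -0.08]
[ 1.24753126 -0.17968325 -0.32845556]
```

>>> {"name": "carry_out", "arguments": {"motion": "0.2 0 0 0 0.5 0 0; 0 0 0 0 0.4 0 0; 0 0 0 0 0.3 0 0; 0 0 0 0 0.2 0 0; 0 0 0 0 0 0 0; 0 0 0 0 0 0 0"}}

```text
time_s: 30.9
position: [0.6662, 0.2766, 0.0585]
ee_rot: [-1.061, -1.425, 1.42]
force: [-0.1, -0.2, -0.8]
gripper_width: 0.0389
```

```bash
python3 - <<'E'
from h import *
delta((.6645,.2769,.0571),106.9);level();print(get_state()["force"])
E
```

```text
t 30.9 pos [0.6662 0.2766 0.0585] yaw 106.8 tilt [ 0.005 -0.    -1.   ] w 0.0389
ry -0.1
cm [0.08 0.14 0.16]
level rx ry rz [ 0.26  0.   -0.1 ]
[-0.11540323 -0.19055266 -0.80700949]
```

>>> {"name": "carry_out", "arguments": {"motion": "0.2 0 0 0.1 0.2 0.15 0; 0 0 0 0 0.15 0 0; 0 0 0 0 0 0 0; 0 0 0 0 0 0 0"}}

```text
time_s: 31.3
position: [0.6653, 0.2772, 0.0577]
ee_rot: [-1.061, -1.424, 1.421]
force: [0.7, -0.3, -1.3]
gripper_width: 0.0389
```

>>> {"name": "carry_out", "arguments": {"motion": "0 0 0 0 0 0 100; 0 0 0 0 0 0 100; 0 0 0 0 0 0 100; 0 0 0 0 0 0 100; 0 0 0 0 -2 0 100; 0 0 0 0 -3 0 100; 0 0 0 0 -3 0 100; 0 0 0 0 0 0 100"}}

```text
time_s: 32.1
position: [0.6645, 0.2773, 0.139]
ee_rot: [-1.059, -1.422, 1.422]
force: [0.5, -0.0, 0.5]
gripper_width: 0.0854
```

>>> {"name": "carry_out", "arguments": {"motion": "0 0 0 0 -2 2 100; 0 0 0 -2 -2 4 100; 0 0 0 -4 0 2 100; 0 0 0 -4 0 2 100; 0 0 0 -4 0 2 100; 0 0 0 -4 0 2 100; 0 0 0 0 0 0 100; 0 0 0 0 0 0 100"}}

```text
time_s: 32.9
position: [0.5771, 0.0579, 0.1758]
ee_rot: [-1.055, -1.42, 1.425]
force: [-0.6, 0.5, -0.2]
gripper_width: 0.0853
```

```bash
python3 - <<'E'
from h import *
for n in ["top","scene"]: globals()[n]=get_image(n)
a=cv2.resize(top[155:340,140:260],None,fx=3,fy=3,interpolation=2); b=cv2.resize(scene[220:405,320:470],None,fx=3,fy=3,interpolation=2)
cv2.imwrite("pics/f1.png",np.hstack([a,b])[...,::-1])
E
```

```text
(no output)
```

View pics/f1.png

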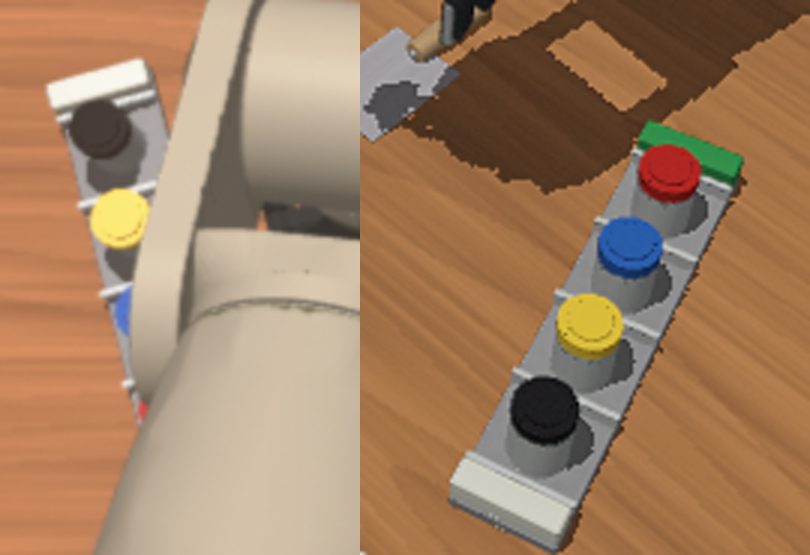

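The scene view shows red, blue, yellow and black running from the green block to the white block, all upright. I'll do one quick numeric check of the lids, then hand in.

```bash
python3 - <<'E'
from h import *
C=cam("scene");u=np.array([.957,.291])
for k,(n,p) in enumerate(dict(red=(669,170),blue=(630,244),yellow=(589.5,322),black=(544.5,406)).items()):
    r=ray(C,(320+(p[0]-361)/3,220+(p[1]-1)/3),.065)[:2]; print(n,r.round(4),"err mm",((r-np.array([.4757,.2195])-u*.065*k)*1000).round(1))
workorder.finish_job(); print(get_state()["time_s"])
E
```

```text
red [0.4827 0.2214] err mm [7.  1.9]
blue [0.5456 0.2404] err mm [7.7 2. ]
yellow [0.607  0.2593] err mm [6.9 2. ]
black [0.6689 0.2777] err mm [6.6 1.5]
the job is handed in; nothing more can be done
the job is handed in; nothing more can be done
```

All four tins are on the cooling rack in the asked order: red next to the green block, then blue, yellow, and black next to the white block. I handed the job in just after 32.9 s of robot time. In the last view all four stood upright, with the arm clear of them.

- **Checks that agreed:** After release, the wrist camera put blue and yellow within about 1 mm of their compartment centres. Red and black got no such check. I placed them by the same method, from the wrist view of the tin in the gripper. No wrist force reading I saw passed about 4 N.
- **Check that disagreed:** The final scene-camera check showed all four tins 7 to 8 mm from centre, mostly along the rack toward the white end. The offset is nearly the same for all four, so I think it comes from picking lid centres by eye or from that camera's calibration. I handed in without following this up, so it is unresolved.
- **Contact on release:** Red and blue showed a small upward force on touchdown. Yellow and black did not, so they were set down by computed height and may have dropped about 1 mm or less when released.

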